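Make up the titration kit and the ignition kit

ROBOT

A 6-joint arm with a two-finger parallel gripper is mounted at the origin on the work surface. World frame = base frame: x ahead of the robot, y to its left, z up, the work surface at z = 0. Lengths are in mm, angles in rad, forces in N, time in s.
With the tool pointing down it reaches from about 275 to 750 mm from the base axis. Payload 10.2 kg.
Tool frame: the origin (TCP) lies midway between the tips of the shut fingers; the grasp point (between the pads) lies 19 mm behind it (ctrl.grip_depth is the distance from the TCP to the grasp point, in mm); y points along the fingers, x is the direction in which the jaws open and shut, and the axes are right-handed (so a half turn about y gives the same grasp; the last joint's range is limited). The gripper opens to 85 mm and grips with 20 to 120 N. Pads are 22 mm wide; open, the fingers measure 114 mm over their backs; the gripper's body (76 mm by 85 mm) begins 54 mm behind the grasp point. The pads swing forward as they close: fully open they stand 13 mm farther back than shut.
Start: joints at [-1.326, 0.313, 1.498, -0, 1.331, -0.223], TCP at [236.724, -468.607, 231.294] pointing down, gripper open.
Joint ranges: [-2.94, 2.94], [-0.97, 2.17], [0.19, 2.56], [-1.23, 4.37], [0.02, 3.11], [-2.88, 2.88]. Speed limits (rad/s): [2.39, 2.39, 3.01, 3.14, 3.14, 3.14].

INTERFACE

Orientations are given as a unit quaternion [w, x, y, z].
In Python, from rig import ctrl gives the robot as it stands. The module is installed in compiled form; this text tells all that it offers.
- The arm moves only by the tool drive_tool, never from a script. Its arguments are lists of equal length, an entry for each row: "gripper": the closure, from 0 (fully open) to 1 (shut); "offset": the shift along the tool's x, y, z in m, a list of three; "turn": the turn about the tool's y in degrees. In form: {"gripper": [gripper, ...], "offset": [[tx, ty, tz], ...], "turn": [turn, ...]}. A call has 1 to 20 rows; each row shifts and turns the commanded pose from where the row before left it, along the tool's axes as they then stand; what a row does not reach is not made up. A row lasts 1/12 s, in which the tool goes at most 41.7 mm and 7.16 degrees, less where a joint would pass 70% of its speed; a pose out of reach is approached as far as the arm can. A call is refused whole if a number of a shift passes 0.0417 or a number of a turn 7.16, either way. A call with a gripper value outside its range is refused whole. The fingers move at their own pace and stop on an object; "force" is the grip in N (left out, the last holds). Time passes only in rows, so rows that do not move let the fingers close. It gives the time, the measured TCP pose, the force and the opening at its end, in the units of the state.
- ctrl.sense(): the state, without advancing time (a new reading comes with each control period).
- ctrl.capture(name): name is "side" or "top" or "wrist"; returns (picture, depth): 420x560x3 uint8, red, green, blue; 420x560 float32, mm along the optical axis (not along the pixel's ray), 0 where there is no reading.
- ctrl.camera_params(name): a dict with "fovy" (degrees; the focal length in pixels is half the picture's height over the tangent of half this angle, whatever the lens; pixels are square), "cx", "cy" (the principal point, pixels), "distortion" ([k1, k2, p1, p2, k3] as OpenCV has them; the pictures are not rectified), "view" (4x4, takes a point from world to camera coordinates); the wrist camera has in their place "tool_from_camera" (4x4, takes a point from camera to tool coordinates, whose origin is the TCP and whose axes are the tool frame's). Camera axes: x right, y down, z forward; pixel columns grow to the right and rows downward; lengths in mm; the calibration is good to about 2 mm. A picture is of the moment at which its call begins: read the wrist's pose just before it. camera_params takes no time and is no camera call.
- ctrl.finish_job(): hands the job in, once; it reports no verdict.
Trained networks look in the newest picture that a camera, given by its name, has taken for a name from the list of things; names that differ only in an ending like _2 or _b are one class to them, and where a whole thing is asked for, a point or a joint stands for the part that bears it (a point fixed in the world has none). Each returns a list of dicts, best first, with "score" (0 to 1); they miss things now and then, are a little off and sometimes report something else, mostly with a low value. They report only what shows in the picture. A call takes as long as a camera call. They do not tell look-alikes from the thing itself.
- ctrl.boxes_of(camera, query): "centre" ([x, y, z] in mm, in the coordinates of the camera as it stood for that picture, good to about 4 mm: the middle of the surface that is visible of it).
- ctrl.regions_of(camera, query): "mask" (420x560 bool, what is visible of it).
- ctrl.pinpoint(camera, query): "centre" ([x, y, z] in mm, in the coordinates of the camera as it stood for that picture, good to about 4 mm: a listed point, or the origin of a listed thing).
The state is a dict: "time_s": time; "joints": joint angles; "dq": joint speeds; "tau": joint torques, N m; "eef_pos": TCP position; "ee_rot": TCP orientation; "force": force on the tool from outside, world axes, zero at the start; "wrist_torque": the same for the moment, N m; "grip_width": opening from 0.0 (shut) to 1.0 (fully open).
Only numpy, scipy, OpenCV 4.12 (cv2) and the standard library are available. Lean on these libraries where they do the work, as an engineer would, in place of code of your own. Each camera call takes 0.05 s, during which the arm holds its last target.

TASK

Make up two kits from the glassware on the bench. Into the long tray, the titration kit: the conical flask in its largest bay, the small beaker in its middle bay and the tall weighing bottle in its smallest bay; into the short tray, the ignition kit: the low weighing bottle in its larger bay and the crucible in its smaller bay. Keep everything upright and set it down gently on the floor of its bay without dropping it, and leave the big beaker where it stands.

Things in the scene. Friction and masses are not known exactly. Their poses are not given: they have to be found in the camera images.
- flask: Stoppered conical flask of clear glass with a dark rubber stopper: base diameter 60 mm, narrowing from 6 to 48 mm height to a straight neck of diameter 26 mm (48 to 80 mm height), stopper diameter 23 mm on top, 90 mm high in all. Stands upright. Origin: centre of the underside, +z up. Pinch it by the neck.
- beaker: Small beaker: open, straight-sided clear glass, outer diameter 42 mm, 60 mm high, wall 3 mm. Stands upright. Origin: centre of the underside, +z up.
- tall_bottle: Tall weighing bottle: narrow closed glass cylinder with its lid on, outer diameter 28 mm, 66 mm high plus a small round knob (74 mm in all), a white ring round the lid joint. Origin: centre of the underside, +z up.
- low_bottle: Low weighing bottle: wide, squat closed glass cylinder with its lid on, outer diameter 54 mm, 40 mm high plus a small round knob (49 mm in all), a white ring round the lid joint. Origin: centre of the underside, +z up.
- crucible: White porcelain crucible with its lid on (one piece): foot diameter 24 mm, widening to straight sides of diameter 36 mm from 14 to 36 mm height; lid diameter 39 mm, 36 to 39 mm height, with a small knob (46 mm in all). Origin: centre of the underside, +z up. Can be gripped at 20 to 36 mm height.
- long_tray: Long plywood tray, 100 x 234 mm, three bays in a row, each 88 mm wide inside: largest 88 mm long, centre at tray y = +67 mm; middle 68 mm long, at y = -17 mm; smallest 54 mm long, at y = -84 mm. Walls 6 mm thick, 18 mm high; floor 6 mm above the bench. Fixed. Origin: centre of the underside; y along its length, x across (away from the robot), z up.
- short_tray: Short plywood tray, 100 x 160 mm, two bays, each 88 mm wide inside: larger 82 mm long, centre at tray y = -33 mm; smaller 60 mm long, at y = +44 mm. Walls 6 mm thick, 18 mm high; floor 6 mm above the bench. Fixed. Origin: centre of the underside; y along its length, x across (away from the robot), z up.
- big_beaker: Big beaker: open clear glass, outer diameter 66 mm, 85 mm high, standing among the stock; not part of either kit, to be left alone. Origin: centre of the underside.
There are look-alikes about, which are no part of the job. Leave any orange look-alike of the beaker alone.

How it is judged (in metres and radians):
At the end, for the whole second after the job is handed in: Each thing stands upright (within 7 degrees) on the floor of the bay named for it, wholly between that bay's walls (12 mm or more of play either way about its centre), released and at rest; the big beaker stands upright within 30 mm of where it was (y of flask in the frame of long_tray between 0.05 and 0.084 m and x of flask in the frame of long_tray between -0.017 and 0.017 m and z of flask in the frame of long_tray between 0.003 and 0.01 m and angle between each of flask, beaker, tall_bottle, low_bottle, crucible, big_beaker's own z axis and vertical below 0.12 rad and linear speed of each of flask, beaker, tall_bottle, low_bottle, crucible below 0.02 m/s and angular speed of each of flask, beaker, tall_bottle, low_bottle, crucible below 0.3 rad/s and contact force between the fingers and flask below 0.05 N and y of beaker in the frame of long_tray between -0.033 and -0.001 m and x of beaker in the frame of long_tray between -0.026 and 0.026 m and z of beaker in the frame of long_tray between 0.003 and 0.01 m and contact force between the fingers and beaker below 0.05 N and y of tall_bottle in the frame of long_tray between -0.1 and -0.068 m and x of tall_bottle in the frame of long_tray between -0.033 and 0.033 m and z of tall_bottle in the frame of long_tray between 0.003 and 0.01 m and contact force between the fingers and tall_bottle below 0.05 N and y of low_bottle in the frame of short_tray between -0.05 and -0.016 m and x of low_bottle in the frame of short_tray between -0.02 and 0.02 m and z of low_bottle in the frame of short_tray between 0.003 and 0.01 m and contact force between the fingers and low_bottle below 0.05 N and y of crucible in the frame of short_tray between 0.029 and 0.059 m and x of crucible in the frame of short_tray between -0.029 and 0.029 m and z of crucible in the frame of short_tray between 0.003 and 0.01 m and contact force between the fingers and crucible below 0.05 N and distance of big_beaker from where it was at the start of the episode below 0.03 m); the robot touches nothing.
It fails at once if one of the five things was dropped or knocked (moved at over 0.6 m/s while not held) ((contact force between the fingers and flask below 0.02 N and linear speed of flask above 0.6 m/s) or (contact force between the fingers and beaker below 0.02 N and linear speed of beaker above 0.6 m/s) or (contact force between the fingers and tall_bottle below 0.02 N and linear speed of tall_bottle above 0.6 m/s) or (contact force between the fingers and low_bottle below 0.02 N and linear speed of low_bottle above 0.6 m/s) or (contact force between the fingers and crucible below 0.02 N and linear speed of crucible above 0.6 m/s)).
It fails at once if one of the five things was tipped by more than 45 degrees (angle between any of flask, beaker, tall_bottle, low_bottle, crucible's own z axis and vertical above 0.785 rad).
It fails at once if the big beaker was moved by more than 30 mm (distance of big_beaker from where it was at the start of the episode above 0.03 m).
It also fails if it takes over 128 s, if anything falls off the work surface, if the arm or the gripper's body presses on something with over 40 N, if the wrist force passes 120 N, or if a joint passes its speed limit or range.

## Working session

There is one attempt and no reset: what is moved stays moved. The work goes in short steps, Python scripts to look and compute and a tool call to move; the robot and the scene stay as the last step left them, time stands still between calls to the robot, and variables do not carry over. Pictures are saved under pics/ and viewed, and the job is handed in when it is done.

Besides the shell and the picture viewer there is one more tool, called after "Call:" as name(argument=value, ...), one argument or row to a line, values as JSON. drive_tool: Moves the arm, as the interface text tells. Its arguments: {"type":"object","properties":{"gripper":{"type":"array","items":{"type":"number"}},"offset":{"type":"array","items":{"type":"array","items":{"type":"number"}}},"turn":{"type":"array","items":{"type":"number"}},"force":{"type":"number"}},"required":["gripper","offset","turn"]}

```bash
mkdir -p pics; ls
cat > h.py <<'E'
from rig import ctrl
import numpy as np, cv2
def K(p):
    f=210/np.tan(np.radians(p['fovy']/2)); return np.array([[f,0,p['cx']],[0,f,p['cy']],[0,0,1]])
def Rq(q):
    w,x,y,z=q
    return np.array([[1-2*(y*y+z*z),2*(x*y-z*w),2*(x*z+y*w)],[2*(x*y+z*w),1-2*(x*x+z*z),2*(y*z-x*w)],[2*(x*z-y*w),2*(y*z+x*w),1-2*(x*x+y*y)]])
def cam2world(name,s=None):
    p=ctrl.camera_params(name)
    if 'view' in p: return np.linalg.inv(np.array(p['view']))
    s=s or ctrl.sense(); T=np.eye(4); T[:3,:3]=Rq(s['ee_rot']); T[:3,3]=s['eef_pos']
    return T@np.array(p['tool_from_camera'])
def px2w(name,u,v,d,T):
    p=ctrl.camera_params(name)
    xy=cv2.undistortPoints(np.array([[[u,v]]],float),K(p),np.array(p['distortion']))[0,0]
    return (T@np.array([xy[0]*d,xy[1]*d,d,1]))[:3]
def ray_z(name,u,v,z,T):
    a=T[:3,3]; b=px2w(name,u,v,1000,T); return a+(b-a)*(z-a[2])/(b[2]-a[2])
E
python3 - <<'E'
from h import *
s=ctrl.sense(); print({k:(np.round(v,4).tolist()) for k,v in s.items()}); print(Rq(s['ee_rot']).round(3))
for n in ['top','side','wrist']:
    p=ctrl.camera_params(n); print(n,{k:np.round(v,3).tolist() for k,v in p.items()})
    s=ctrl.sense()
    im,d=ctrl.capture(n); cv2.imwrite(f'pics/{n}0.png',im[:,:,::-1]); np.save(f'{n}0.npy',d)
    T=cam2world(n,s)
    for q in ['flask','beaker','tall_bottle','low_bottle','crucible','long_tray','short_tray','big_beaker']:
        for r in ctrl.pinpoint(n,q):
            c=np.array(r['centre']); P=ctrl.camera_params(n)
            uv=cv2.projectPoints(c[None],np.zeros(3),np.zeros(3),K(P),np.array(P['distortion']))[0].ravel()
            print(n,q,round(r['score'],2),(T@np.append(c,1))[:3].round(1),uv.round())
print(ctrl.sense()['time_s'])
E
```

```text
pics
{'time_s': 0.0, 'joints': [-1.3264, 0.3135, 1.4984, -0.0, 1.331, -0.2234], 'dq': [-0.0, -0.0006, -0.0012, -0.0008, -0.0008, -0.0004], 'tau': [0.0001, -41.227, -25.9739, -0.0002, 0.0042, 0.0], 'eef_pos': [236.6708, -468.3609, 230.7501], 'ee_rot': [0.6026, -0.602, 0.3708, -0.3702], 'force': [0.2309, 0.4513, 0.3258], 'wrist_torque': [0.0173, -0.0074, -0.039], 'grip_width': 1.0007}
[[ 0.451 -0.     0.893]
 [-0.893  0.001  0.451]
 [-0.001 -1.     0.   ]]
top {'fovy': 45.356, 'cx': 278.309, 'cy': 207.849, 'distortion': [-0.141, 0.0, 0.0, 0.0, 0.0], 'view': [[0.008, -1.0, -0.001, 16.663], [-0.989, -0.008, -0.147, 613.491], [0.147, 0.002, -0.989, 873.803], [0.0, 0.0, 0.0, 1.0]]}
top flask 0.6 [664.6  53.    2.4] [262. 185.]
top beaker 0.74 [6.602e+02 1.711e+02 2.000e-01] [201. 187.]
top beaker 0.71 [782.2 290.    5.6] [144. 126.]
top beaker 0.62 [702.5 329.8   2.6] [122. 165.]
top tall_bottle 0.61 [ 625.4 -292.4    1.7] [440. 206.]
top low_bottle 0.98 [622.4 289.2   4.1] [140. 205.]
top crucible 0.58 [ 668.8 -180.5    2.3] [383. 184.]
top long_tray 0.76 [ 479.5 -199.1   -0.7] [394. 282.
[... 556 characters left out ...]
3.000e-01] [140. 318.]
side beaker 0.7 [663.3 174.4   2.7] [218. 265.]
side tall_bottle 0.71 [ 624.2 -291.8    2.4] [357. 142.]
side tall_bottle 0.21 [465.1 190.2   1. ] [306. 324.]
side low_bottle 0.92 [619.1 292.2  -4.2] [194. 326.]
side crucible 0.54 [ 669.9 -180.6    1. ] [316. 161.]
side long_tray 0.64 [ 4.744e+02 -1.949e+02 -1.000e-01] [399. 190.]
side short_tray 0.89 [466.5 186.8   2.4] [306. 321.]
side big_beaker 0.69 [656.2 -75.1   3.6] [295. 189.]
wrist {'fovy': 59.384, 'cx': 281.28, 'cy': 203.022, 'distortion': [-0.029, 0.0, 0.0, 0.0, 0.0], 'tool_from_camera': [[1.0, 0.001, -0.001, 1.076], [0.001, -0.274, 0.962, -141.997], [0.0, -0.962, -0.274, 70.001], [0.0, 0.0, 0.0, 1.0]]}
1.35
```

View pictures.

View pics/top0.png

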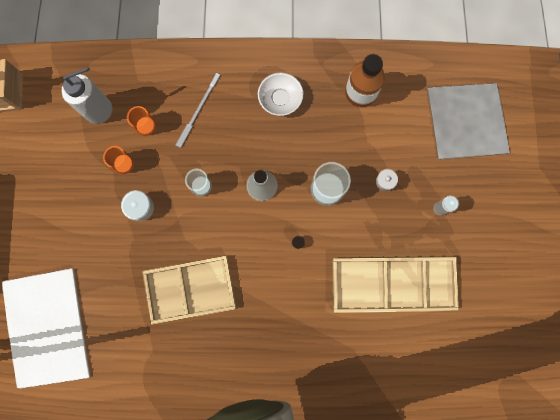

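View pics/side0.png

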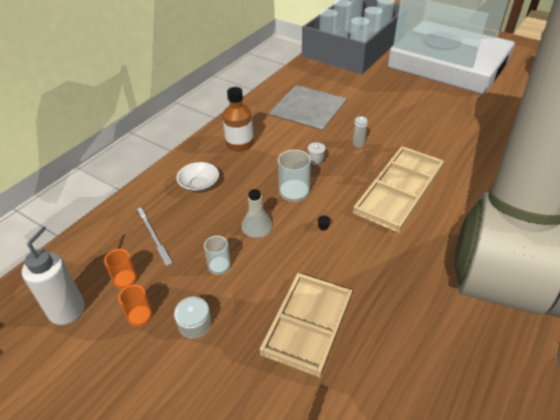

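```bash
cat > m.py <<'E'
from h import *
def grid(n,d,T):
    p=ctrl.camera_params(n)
    v,u=np.mgrid[0:420,0:560]
    xy=cv2.undistortPoints(np.stack([u.ravel(),v.ravel()],1).astype(float)[:,None],K(p),np.array(p['distortion']))[:,0]
    c=np.c_[xy*d.ravel()[:,None],d.ravel(),np.ones(d.size)]
    return (c@T.T)[:,:3].reshape(420,560,3)
E
python3 - <<'E'
from m import *
for n in ['top','side']:
    im,d=ctrl.capture(n); T=cam2world(n); G=grid(n,d,T)
    print(n,'cam',T[:3,3].round())
    for q in ['long_tray','short_tray']:
        m=ctrl.regions_of(n,q)[0]['mask']; P=G[m&(d>0)]
        print(q,np.percentile(P[:,2],[2,25,50,75,98]).round(1))
        W=P[(P[:,2]>12)&(P[:,2]<24)]; 
        ctr=np.median(W,0)[:2]; W=W[np.abs(W[:,:2]-ctr).max(1)<160]
        print(q,len(W),cv2.minAreaRect(W[:,:2].astype(np.float32)), )
    for q in ['flask','beaker','tall_bottle','low_bottle','crucible','big_beaker']:
        for r in ctrl.regions_of(n,q)[:3]:
            m=r['mask']; P=G[m&(d>0)]; P=P[P[:,2]>8]
            if len(P)<20: print(q,'few'); continue
            c,rad=cv2.minEnclosingCircle(P[:,:2].astype(np.float32))
            print(q,round(r['score'],2),len(P),'med',np.median(P,0).round(1),'z98',np.percentile(P[:,2],98).round(1),'circ',np.round(c,1),round(rad,1))
print(ctrl.sense()['time_s'])
E
```

```text
top cam [478.  20. 955.]
long_tray [ 1.7  6.3  7.8 10.5 21.3]
long_tray 1571 ((475.14373779296875, -198.52978515625), (99.91783142089844, 236.21664428710938), 0.5865833759307861)
short_tray [ 3.6  6.2  7.7 10.3 20.9]
short_tray 1031 ((462.96929931640625, 187.29669189453125), (100.3492202758789, 159.80958557128906), 10.826155662536621)
beaker 0.89 375 med [662.  172.2  44.9] z98 63.4 circ [662.6 172.1] 21.1
beaker 0.72 524 med [704.9 328.6  41.5] z98 63.0 circ [704.8 328.5] 21.9
beaker 0.58 500 med [783.5 288.3  41. ] z98 62.3 circ [782.9 287.1] 22.0
tall_bottle 0.9 313 med [ 619.5 -285.9   65.1] z98 75.1 circ [ 622.  -291.1] 14.2
low_bottle 0.93 714 med [616.2 285.3  40.5] z98 48.7 circ [618.8 289. ] 27.4
crucible 0.78 355 med [ 668.7 -180.1   40. ] z98 46.0 circ [ 670.6 -181.9] 19.7
big_beaker 0.63 860 med [663.5 -74.7  56.7] z98 88.0 circ [658.7 -72.6] 33.3
side cam [237. 577. 703.]
long_tray [ 2.   5.3  6.8 13.8 19.3]
long_tray 1166 ((474.9072570800781, -197.41726684570312), (100.42621612548828, 237.7111053466797), 0.8112425208091736)
short_tray [ 2.6  5.3  6.5 13.2 19.2]
short_tray 1519 ((462.4002990722656, 188.12716674804688), (100.43203735351562, 162.7918701171875), 11.335041999816895)
flask 0.95 852 med [653.8  65.6  36.5] z98 90.8 circ [659.6  57.9] 29.1
beaker 0.98 764 med [657.8 177.4  41.5] z98 61.1 circ [660.7 173.9] 22.0
beaker 0.75 979 med [698.5 330.6  40.9] z98 60.9 circ [705.  329.7] 22.9
beaker 0.65 891 med [774.1 291.3  41.4] z98 60.9 circ [782.1 288.6] 22.3
tall_bottle 0.56 306 med [ 616.8 -281.9   44.4] z98 70.1 circ [ 620.4 -288.5] 14.7
low_bottle 0.85 1072 med [610.4 296.   39.2] z98 46.3 circ [617.  290.9] 27.5
crucible 0.67 269 med [ 664.5 -172.5   37. ] z98 45.1 circ [ 669.7 -178.9] 19.8
big_beaker 0.92 1406 med [651.2 -56.3  57.8] z98 85.1 circ [656.2 -70.8] 35.4
2.25
```

Candidates: beaker-like things are the clear one at (201,187) and orange ones at (123,163) and (144,122). The clear one fits the description. The big beaker (330,183), flask (262,185), low bottle (138,206), crucible (387,180) and tall bottle (447,206) are each unique. The small black disc at (298,242) is a loose stopper and not part of the job. One close crop follows to check this, then the turn to jaws along x.

Run:
```python
import cv2,numpy as np
a=cv2.imread('pics/top0.png')
c1=cv2.resize(a[150:225,100:300],None,fx=4,fy=4); c2=cv2.resize(a[150:225,290:490],None,fx=4,fy=4)
cv2.imwrite('pics/crop0.png',np.vstack([c1,c2])[:600])
```

```text
(no output)
```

View pics/crop0.png

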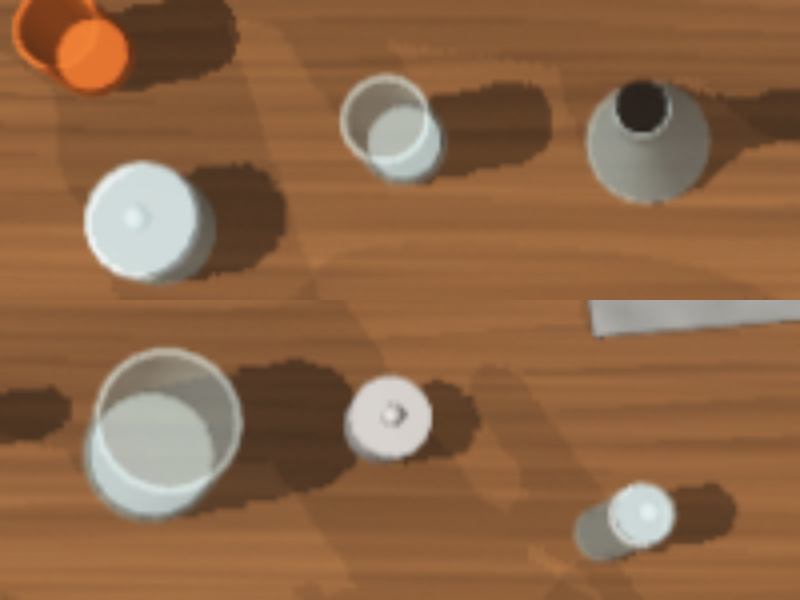

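Call:
drive_tool(
  gripper=[0,0,0,0,0,0,0,0,0,0],
  offset=[
    [0,0,0],
    [0,0,0],
    [0,0,0],
    [0,0,0],
    [0,0,0],
    [0,0,0],
    [0,0,0],
    [0,0,0],
    [0,0,0],
    [0,0,0],
  ],
  turn=[-7,-7,-7,-7,-7,-7,-7,-7,-7.16,0],
  force=30,
)

```text
time_s: 3.08
eef_pos: [236.7, -468.6, 231.3]
ee_rot: [-0.707, 0.707, 0.001, -0.001]
force: [0.4, 0.2, -0.0]
grip_width: 1.0
```

The crop shows a clear small beaker, stoppered flask, low bottle, big beaker, lidded crucible and tall bottle, each as described. Orientation is now tool x = world x, tool y = down, tool z = world y. Next I go above the tall bottle (621,-290).

Call:
drive_tool(
  gripper=[0,0,0,0,0,0,0,0,0,0,0,0,0,0,0,0,0,0,0,0],
  offset=[
    [0.01,0.002,0.005],
    [0.02,0.004,0.009],
    [0.022,0.005,0.01],
    [0.022,0.005,0.01],
    [0.022,0.005,0.01],
    [0.022,0.005,0.01],
    [0.022,0.005,0.01],
    [0.022,0.005,0.01],
    [0.022,0.005,0.01],
    [0.022,0.005,0.01],
    [0.022,0.005,0.01],
    [0.022,0.005,0.01],
    [0.022,0.005,0.01],
    [0.022,0.005,0.01],
    [0.022,0.005,0.01],
    [0.022,0.005,0.01],
    [0.022,0.005,0.01],
    [0.02,0.004,0.01],
    [0.004,0,0.005],
    [0,0,0],
  ],
  turn=[0,0,0,0,0,0,0,0,0,0,0,0,0,0,0,0,0,0,0,0],
)

```text
time_s: 4.75
eef_pos: [621.8, -287.8, 145.5]
ee_rot: [0.707, -0.707, 0.001, -0.0]
force: [-0.0, 0.0, -1.3]
grip_width: 1.0
```

```bash
cat > w.py <<'E'
from m import *
import sys
def look(tag,qs):
    s=ctrl.sense(); T=cam2world('wrist',s); im,d=ctrl.capture('wrist'); cv2.imwrite(f'pics/{tag}.png',im[:,:,::-1]); G=grid('wrist',d,T)
    print('tcp',s['eef_pos'],'t',s['time_s'],'gw',s['grip_width'])
    for q in qs:
        for r in ctrl.regions_of('wrist',q)[:2]:
            P=G[r['mask']&(d>0)]; P=P[P[:,2]>8]
            if len(P)<20: continue
            c,rad=cv2.minEnclosingCircle(P[:,:2].astype(np.float32))
            print(q,round(r['score'],2),len(P),'circ',np.round(c,1),round(rad,1),'z',np.percentile(P[:,2],[2,98]).round(1))
        for r in ctrl.pinpoint('wrist',q)[:2]:
            print(' pin',q,round(r['score'],2),(T@np.append(r['centre'],1))[:3].round(1))
look(sys.argv[1],sys.argv[2:])
E
python3 w.py w1 tall_bottle
```

```text
tcp [ 621.7934599  -287.7962558   145.45740367] t 4.75 gw 1.0003167504302122
tall_bottle 0.97 2065 circ [ 621.1 -293.4] 14.4 z [12.2 72.8]
```

View pics/w1.png

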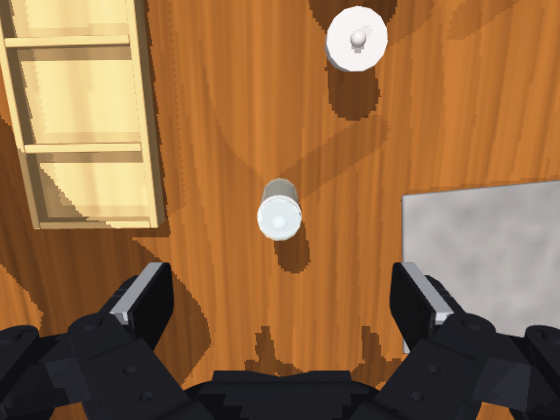

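Wrist image: tall bottle at (279,215), between the open jaws; crucible at (357,39). The estimates from three cameras agree to about 3 mm. I descend and grip.

Call:
drive_tool(
  gripper=[0,0,0,0,0,0,0,0,0,0,0,1,1,1,1,1,1,1,1,1],
  offset=[
    [0,0,-0.003],
    [0,0.01,0],
    [0,0.015,0],
    [0,0.015,0],
    [0,0.015,0],
    [0,0.015,0],
    [0,0.015,0],
    [0,0.015,0],
    [0,0.015,0],
    [0,0.01,0],
    [0,0,0],
    [0,0,0],
    [0,0,0],
    [0,0,0],
    [0,0,0],
    [0,0,0],
    [0,0,0],
    [0,0,0],
    [0,0,0],
    [0,0,0],
  ],
  turn=[0,0,0,0,0,0,0,0,0,0,0,0,0,0,0,0,0,0,0,0],
  force=30,
)

```text
time_s: 6.57
eef_pos: [621.1, -293.0, 22.1]
ee_rot: [-0.707, 0.707, 0.0, 0.001]
force: [-1.4, 1.1, 5.6]
grip_width: 0.319
```

```bash
python3 w.py w2 tall_bottle
```

```text
tcp [ 621.09129793 -293.04974507   22.05139085] t 6.5667 gw 0.3191447027860422
tall_bottle 0.8 9554 circ [ 621.4 -293.2] 15.3 z [12.6 72.7]
 pin tall_bottle 0.64 [ 620.7 -293.3    0. ]
```

View pics/w2.png

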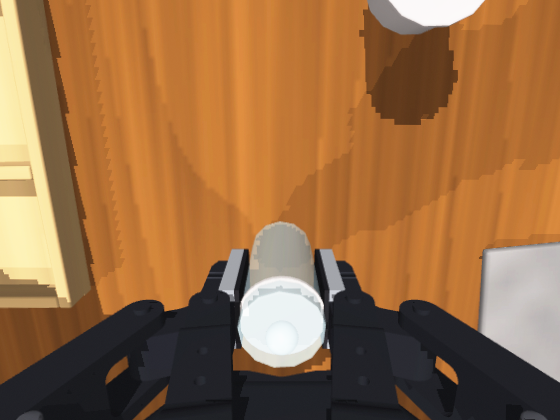

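The bottle is held: opening 27 mm against 28 mm diameter, TCP centred on it. I lift, carry it to the smallest bay (476,-282) and lower it.

Call:
drive_tool(
  gripper=[1,1,1,1,1,1,1,1,1,1,1,1,1,1,1,1,1,1,1,1],
  offset=[
    [0,-0.005,0],
    [0,-0.01,0],
    [0,-0.015,0],
    [0,-0.015,0],
    [0,-0.01,0],
    [-0.008,-0.005,0.001],
    [-0.015,0,0.001],
    [-0.018,0,0.001],
    [-0.018,0,0.001],
    [-0.018,0,0.001],
    [-0.018,0,0.001],
    [-0.018,0,0.001],
    [-0.015,0,0.002],
    [-0.01,0,0.001],
    [-0.005,0,0.001],
    [-0.002,0,0],
    [0,0.01,0],
    [0,0.015,0],
    [0,0.015,0],
    [0,0.01,0],
  ],
  turn=[0,0,0,0,0,0,0,0,0,0,0,0,0,0,0,0,0,0,0,0],
)

```text
time_s: 8.38
eef_pos: [475.9, -281.3, 29.3]
ee_rot: [0.708, -0.707, 0.001, 0.0]
force: [-0.4, -0.7, 0.0]
grip_width: 0.322
```

```bash
python3 w.py w3 tall_bottle long_tray; python3 -c "
from h import *
im,d=ctrl.capture('top');cv2.imwrite('pics/t3.png',im[:,:,::-1]);print(ctrl.sense()['eef_pos'])"
```

```text
tcp [ 475.86328054 -281.318574     29.31585895] t 8.3833 gw 0.3215330921733445
tall_bottle 0.59 9862 circ [ 476.9 -281.8] 15.1 z [13.4 80. ]
 pin tall_bottle 0.6 [ 476.6 -278.9    6.3]
long_tray 0.74 19627 circ [ 475.  -241.7] 82.6 z [ 8.8 18.6]
 pin long_tray 0.64 [ 473.9 -197.6   -1.1]
[ 476.29599541 -282.03274939   31.92494362]
```

View pics/w3.png

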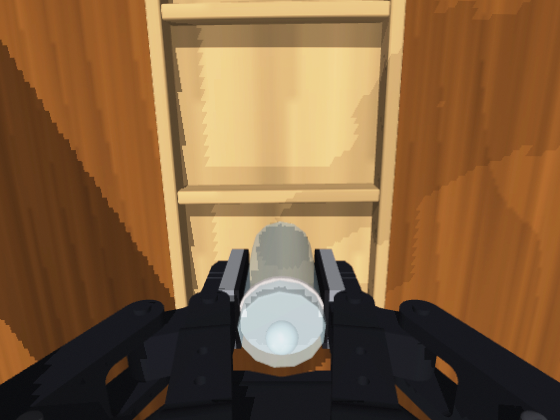

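The bottle is in the smallest bay, centred and about 3–4 mm up. Lowering gently.

Call:
drive_tool(
  gripper=[1,1,1,1,1,1],
  offset=[
    [0,0.001,0],
    [0,0.001,0],
    [0,0.001,0],
    [0,0.0008,0],
    [0,0,0],
    [0,0,0],
  ],
  turn=[0,0,0,0,0,0],
)

```text
time_s: 9.18
eef_pos: [475.9, -281.8, 27.9]
ee_rot: [-0.707, 0.707, -0.0, 0.0]
force: [-2.5, -0.3, 5.1]
grip_width: 0.315
```

Floor contact is felt (5 N). Open, rise and go above the flask.

Call:
drive_tool(
  gripper=[0.5,0.5,0.3,0,0,0,0,0,0,0,0,0,0,0,0],
  offset=[
    [0,0,0],
    [0,0,0],
    [0,0,0],
    [0,0,0],
    [0,-0.008,0],
    [0,-0.015,0],
    [0,-0.02,0],
    [0,-0.025,0],
    [0,-0.025,0],
    [0,-0.02,0],
    [0,-0.01,0],
    [0,0,0],
    [0.01,0,0.02],
    [0.012,0,0.021],
    [0.012,0,0.021],
  ],
  turn=[0,0,0,0,0,0,0,0,0,0,0,0,0,0,0],
)

```text
time_s: 10.43
eef_pos: [509.6, -218.9, 149.1]
ee_rot: [0.708, -0.707, 0.001, 0.0]
force: [0.5, 0.5, 0.5]
grip_width: 1.003
```

Call:
drive_tool(
  gripper=[0,0,0,0,0,0,0,0,0,0,0,0,0,0,0],
  offset=[
    [0.012,0,0.022],
    [0.012,0,0.022],
    [0.012,0,0.022],
    [0.012,0,0.022],
    [0.012,0,0.022],
    [0.012,0,0.022],
    [0.012,0,0.022],
    [0.012,0,0.022],
    [0.012,0,0.022],
    [0.012,0,0.022],
    [0.012,0,0.022],
    [0.012,0,0.022],
    [0.006,0,0.01],
    [0,0,0.003],
    [0,0,0],
  ],
  turn=[0,0,0,0,0,0,0,0,0,0,0,0,0,0,0],
)

```text
time_s: 11.68
eef_pos: [659.5, 57.7, 148.9]
ee_rot: [0.707, -0.707, 0.001, 0.001]
force: [-0.5, -0.1, 0.8]
grip_width: 0.999
```

```bash
python3 w.py w4 flask
```

```text
tcp [659.49067788  57.66014535 148.90143624] t 11.6833 gw 0.9987660322243597
flask 0.55 4598 circ [662.6  53.9] 29.1 z [ 9.2 90.2]
 pin flask 0.88 [6.651e+02 5.030e+01 2.000e-01]
```

View pics/w4.png

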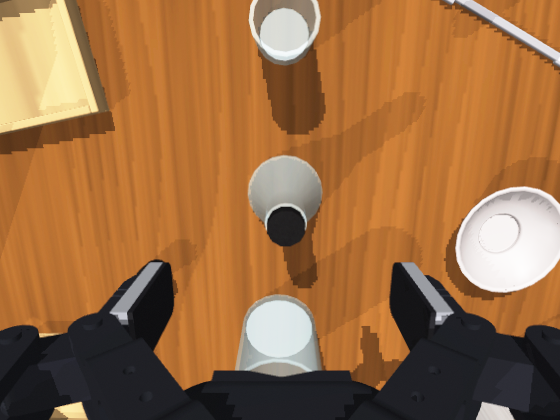

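Run:
```python
from m import *
s=ctrl.sense();T=cam2world('wrist',s); im,d=ctrl.capture('wrist'); G=grid('wrist',d,T)
z=G[...,2]; m=(z>84)&(z<96); v,u=np.mgrid[0:420,0:560]; m&=(abs(u-286)<35)&(abs(v-226)<35)
P=G[m]; print(len(P),cv2.minEnclosingCircle(P[:,:2].astype(np.float32)),np.median(P,0)); print(s['eef_pos'])
m=(z>52)&(z<78)&(abs(u-286)<40)&(abs(v-215)<45)
P=G[m]; print(len(P),cv2.minEnclosingCircle(P[:,:2].astype(np.float32)))
```

```text
1175 ((662.7664794921875, 53.577735900878906), 11.608999252319336) [662.55468946  54.46650171  89.31427691]
[659.63702411  56.15262267 150.10017949]
377 ((662.6997680664062, 57.1493034362793), 12.336902618408203)
```

Wrist image: stopper at (286,226), big beaker behind at (280,335), tray clear. The stopper sits 3 mm ahead in x and 3 mm back in y, and its radius of 11.6 mm and top at 89 mm fit. I correct and grip the neck.

Call:
drive_tool(
  gripper=[0,0,0,0,0,0,0,0,0,0,1,1,1,1,1,1,1,1,1,1],
  offset=[
    [0.003,0,-0.003],
    [0,0.008,0],
    [0,0.015,0],
    [0,0.018,0],
    [0,0.018,0],
    [0,0.018,0],
    [0,0.015,0],
    [0,0.01,0],
    [0,0.004,0],
    [0,0,0],
    [0,0,0],
    [0,0,0],
    [0,0,0],
    [0,0,0],
    [0,0,0],
    [0,0,0],
    [0,0,0],
    [0,0,0],
    [0,0,0],
    [0,0,0],
  ],
  turn=[0,0,0,0,0,0,0,0,0,0,0,0,0,0,0,0,0,0,0,0],
)

```text
time_s: 13.55
eef_pos: [663.2, 54.1, 45.1]
ee_rot: [-0.707, 0.707, 0.0, 0.0]
force: [-2.4, 0.5, 5.1]
grip_width: 0.289
```

```bash
python3 w.py w5 flask
```

```text
tcp [663.24079272  54.12251572  45.06279177] t 13.55 gw 0.28882335290042993
flask 0.84 13281 circ [664.1  54.2] 28.9 z [ 9.5 90.1]
 pin flask 0.9 [669.4  54.   -1.2]
```

View pics/w5.png

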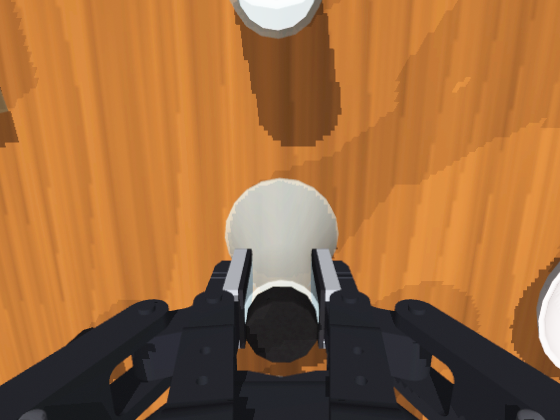

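Call:
drive_tool(
  gripper=[1,1,1,1,1,1,1,1,1,1,1,1,1,1,1,1,1,1,1,1],
  offset=[
    [0,-0.005,0],
    [0,-0.01,0],
    [0,-0.015,0],
    [0,-0.02,0],
    [0,-0.02,0],
    [0,-0.015,0],
    [0,-0.005,0],
    [-0.005,0,-0.005],
    [-0.01,0,-0.01],
    [-0.015,0,-0.015],
    [-0.018,0,-0.018],
    [-0.018,0,-0.018],
    [-0.018,0,-0.018],
    [-0.018,0,-0.018],
    [-0.018,0,-0.018],
    [-0.018,0,-0.018],
    [-0.018,0,-0.018],
    [-0.016,0,-0.015],
    [-0.01,0,-0.009],
    [-0.006,0,-0.005],
  ],
  turn=[0,0,0,0,0,0,0,0,0,0,0,0,0,0,0,0,0,0,0,0],
)

```text
time_s: 15.37
eef_pos: [473.1, -131.5, 133.6]
ee_rot: [0.707, -0.707, 0.001, -0.0]
force: [-0.4, 0.3, -0.4]
grip_width: 0.294
```

Call:
drive_tool(
  gripper=[1,1,1,1,1,1,1,1,1,1,1],
  offset=[
    [0,0,0],
    [0,0.008,0],
    [0,0.015,0],
    [0,0.015,0],
    [0,0.015,0],
    [0,0.015,0],
    [0,0.008,0],
    [0,0.004,0],
    [0,0,0],
    [0,0,0],
    [0,0,0],
  ],
  turn=[0,0,0,0,0,0,0,0,0,0,0],
)

```text
time_s: 16.28
eef_pos: [475.4, -130.9, 55.1]
ee_rot: [-0.707, 0.707, 0.0, 0.001]
force: [-0.9, -0.6, -1.1]
grip_width: 0.289
```

```bash
python3 w.py w6 flask long_tray;  python3 -c "
from h import *
im,d=ctrl.capture('side');cv2.imwrite('pics/s6.png',im[:,:,::-1]);print(ctrl.sense()['eef_pos'])"
```

```text
tcp [ 475.42335367 -130.86126928   55.13193813] t 16.2833 gw 0.289091055134214
flask 0.73 13942 circ [ 476.3 -130.9] 29.9 z [ 16.  100.1]
 pin flask 0.81 [ 478.  -131.6   14.9]
long_tray 0.7 7220 circ [ 473.8 -127.5] 66.8 z [ 9.  18.6]
[ 475.03415911 -130.8175594    54.72545339]
```

View pics/w6.png

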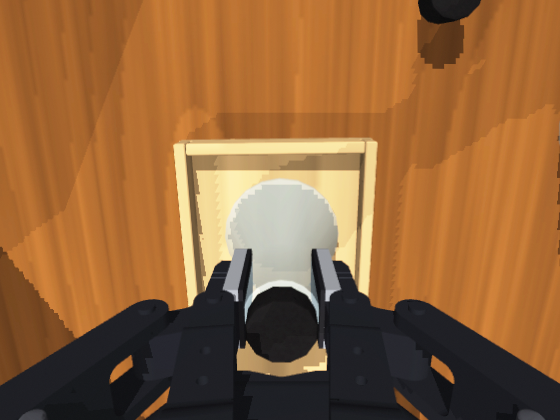

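View pics/s6.png

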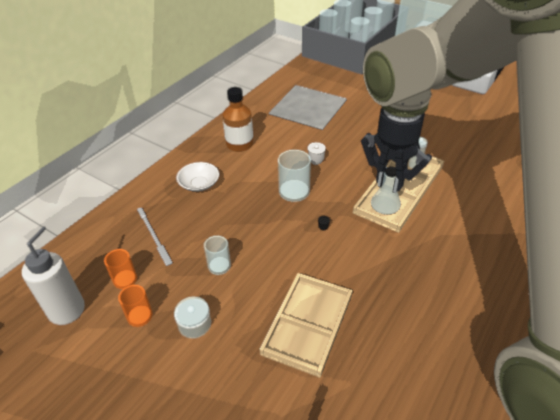

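The wrist image shows the flask base (228–338, 230) inside the largest bay, clear of all walls. Lowering.

Call:
drive_tool(
  gripper=[1,1,1,1,1,1,1],
  offset=[
    [-0.001,0.001,0],
    [0,0.001,0],
    [0,0.001,0],
    [0,0.0008,0],
    [0,0.0005,0],
    [0,0,0],
    [0,0,0],
  ],
  turn=[0,0,0,0,0,0,0],
)

```text
time_s: 17.17
eef_pos: [473.9, -130.8, 51.0]
ee_rot: [-0.707, 0.707, -0.0, 0.0]
force: [-4.6, 1.8, 10.9]
grip_width: 0.289
```

Call:
drive_tool(
  gripper=[0.5,0.5,0.3,0,0,0,0,0,0,0,0,0,0,0,0],
  offset=[
    [0,0,0],
    [0,0,0],
    [0,0,0],
    [0,0,0],
    [0,-0.008,0],
    [0,-0.015,0],
    [0,-0.02,0],
    [0,-0.025,0],
    [0,-0.02,0],
    [0,-0.01,0],
    [0,0,0],
    [0.005,0,0.01],
    [0.01,0,0.018],
    [0.013,0,0.021],
    [0.013,0,0.021],
  ],
  turn=[0,0,0,0,0,0,0,0,0,0,0,0,0,0,0],
)

```text
time_s: 18.42
eef_pos: [514.9, -59.2, 146.6]
ee_rot: [0.707, -0.707, 0.001, 0.0]
force: [0.0, -0.5, 0.0]
grip_width: 0.997
```

Call:
drive_tool(
  gripper=[0,0,0,0,0,0,0,0,0,0,0,0,0,0,0],
  offset=[
    [0.013,0,0.021],
    [0.013,0,0.021],
    [0.013,0,0.021],
    [0.013,0,0.021],
    [0.013,0,0.021],
    [0.013,0,0.021],
    [0.013,0,0.021],
    [0.013,0,0.021],
    [0.013,0,0.021],
    [0.013,0,0.021],
    [0.013,0,0.016],
    [0.003,0,0.008],
    [0,0,0],
    [0,0,0],
    [0,0,0],
  ],
  turn=[0,0,0,0,0,0,0,0,0,0,0,0,0,0,0],
)

```text
time_s: 19.67
eef_pos: [660.6, 172.4, 147.7]
ee_rot: [-0.707, 0.707, -0.001, 0.0]
force: [0.5, 0.4, -0.2]
grip_width: 1.0
```

```bash
python3 w.py w7 beaker
```

```text
tcp [660.57639048 172.35460568 147.73670379] t 19.6667 gw 1.0000414783565583
beaker 0.95 4790 circ [782.6 287.2] 21.6 z [ 9.5 60.2]
beaker 0.7 2604 circ [661.9 171.5] 20.8 z [10.  60.3]
 pin beaker 0.92 [779.  289.   -1.2]
 pin beaker 0.65 [661.4 171.2   2.7]
```

View pics/w7.png

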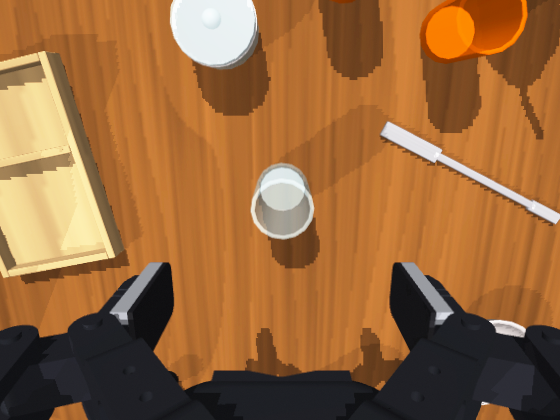

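The clear beaker is at (282,205), the low bottle at (214,25), an orange one at (470,25). The offset is +1/-1 mm. Gripping.

Call:
drive_tool(
  gripper=[0,0,0,0,0,0,0,0,0,0,0,0,1,1,1,1,1,1,1,1],
  offset=[
    [0.001,0,-0.001],
    [0,0.008,0],
    [0,0.015,0],
    [0,0.018,0],
    [0,0.018,0],
    [0,0.018,0],
    [0,0.018,0],
    [0,0.015,0],
    [0,0.01,0],
    [0,0.007,0],
    [0,0.003,0],
    [0,0,0],
    [0,0,0],
    [0,0,0],
    [0,0,0],
    [0,0,0],
    [0,0,0],
    [0,0,0],
    [0,0,0],
    [0,0,0],
  ],
  turn=[0,0,0,0,0,0,0,0,0,0,0,0,0,0,0,0,0,0,0,0],
)

```text
time_s: 21.48
eef_pos: [662.5, 172.2, 19.0]
ee_rot: [0.707, -0.707, -0.0, -0.001]
force: [-0.4, 0.3, 6.0]
grip_width: 0.481
```

```bash
python3 w.py w8 beaker
```

```text
tcp [662.54140876 172.19201774  18.97906547] t 21.4833 gw 0.4805027768355459
beaker 0.77 189 circ [766.8 274.2] 5.0 z [ 8.1 14.1]
beaker 0.68 15210 circ [663.2 171.5] 21.4 z [10.5 59.9]
 pin beaker 0.84 [664.7 171.8  -2.3]
```

View pics/w8.png

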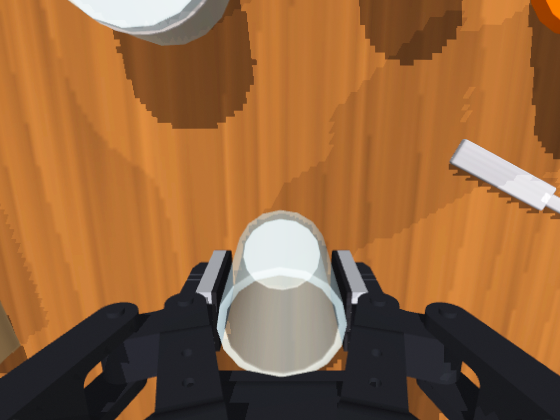

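Call:
drive_tool(
  gripper=[1,1,1,1,1,1,1,1,1,1,1,1,1,1,1,1,1,1,1,1],
  offset=[
    [0,-0.005,0],
    [0,-0.01,0],
    [0,-0.015,0],
    [0,-0.02,0],
    [0,-0.02,0],
    [0,-0.02,0],
    [0,-0.015,0],
    [0,-0.005,0],
    [-0.005,0,-0.01],
    [-0.008,0,-0.015],
    [-0.009,0,-0.018],
    [-0.009,0,-0.019],
    [-0.009,0,-0.019],
    [-0.009,0,-0.019],
    [-0.009,0,-0.019],
    [-0.009,0,-0.019],
    [-0.009,0,-0.019],
    [-0.009,0,-0.019],
    [-0.009,0,-0.019],
    [-0.009,0,-0.019],
  ],
  turn=[0,0,0,0,0,0,0,0,0,0,0,0,0,0,0,0,0,0,0,0],
)

```text
time_s: 23.3
eef_pos: [558.1, -42.6, 127.8]
ee_rot: [0.707, -0.707, 0.001, 0.0]
force: [-0.2, 0.3, -0.2]
grip_width: 0.482
```

Call:
drive_tool(
  gripper=[1,1,1,1,1,1,1,1,1,1,1,1],
  offset=[
    [-0.009,0,-0.019],
    [-0.009,0,-0.019],
    [-0.009,0,-0.019],
    [-0.009,0,-0.019],
    [-0.009,0,-0.019],
    [-0.009,0,-0.019],
    [-0.009,0,-0.019],
    [-0.008,0,-0.018],
    [-0.005,0,-0.01],
    [-0.003,0,-0.005],
    [0,0,0],
    [0,0,0],
  ],
  turn=[0,0,0,0,0,0,0,0,0,0,0,0],
)

```text
time_s: 24.3
eef_pos: [480.0, -207.3, 128.1]
ee_rot: [0.707, -0.707, 0.0, -0.0]
force: [0.1, 0.8, -0.8]
grip_width: 0.485
```

```bash
python3 w.py w9 beaker long_tray
```

```text
tcp [ 479.9966896  -207.25029842  128.11050429] t 24.3 gw 0.4847086576212008
beaker 0.65 1740 circ [ 666.8 -183. ] 18.3 z [12.1 39.4]
 pin beaker 0.69 [ 481.1 -207.6  109.1]
long_tray 0.56 8556 circ [ 473.8 -167.6] 98.3 z [ 9.  18.8]
long_tray 0.17 16370 circ [ 491.1 -221.2] 37.9 z [112.4 169. ]
 pin long_tray 0.55 [ 474.  -197.2   -1.8]
```

View pics/w9.png

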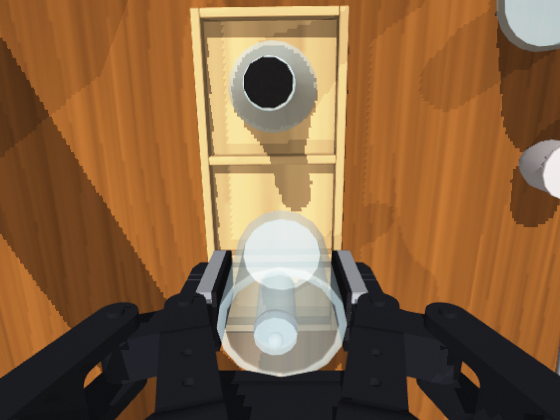

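The flask stands upright in the large bay (272,85). The beaker needs -5/-8 mm more, then I lower it.

Call:
drive_tool(
  gripper=[1,1,1,1,1,1,1,1,1,1,1,1,1],
  offset=[
    [-0.003,0,-0.005],
    [-0.002,0,-0.003],
    [0,0.008,0],
    [0,0.015,0],
    [0,0.018,0],
    [0,0.018,0],
    [0,0.018,0],
    [0,0.012,0],
    [0,0.008,0],
    [0,0.003,0],
    [0,0,0],
    [0,0,0],
    [0,0,0],
  ],
  turn=[0,0,0,0,0,0,0,0,0,0,0,0,0],
)

```text
time_s: 25.63
eef_pos: [475.3, -216.0, 28.9]
ee_rot: [-0.707, 0.707, 0.0, 0.001]
force: [0.2, -0.2, 0.1]
grip_width: 0.481
```

```bash
python3 w.py w10 beaker
```

```text
tcp [ 475.25844387 -216.02839889   28.9026608 ] t 25.6333 gw 0.4811150563814016
beaker 0.77 16283 circ [ 476.1 -216.7] 21.4 z [13.1 69.8]
 pin beaker 0.66 [ 476.9 -215.9   11.5]
```

View pics/w10.png

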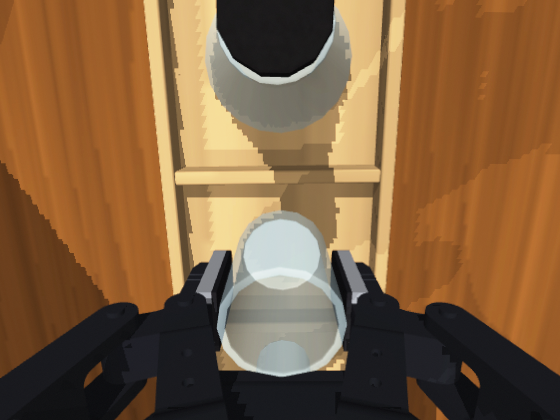

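The beaker is over the middle bay at (283,255), centred. Lowering 4 mm, then release.

Call:
drive_tool(
  gripper=[1,1,1,1,1,1,1],
  offset=[
    [0,0.001,0],
    [0,0.001,0],
    [0,0.001,0],
    [0,0.0008,0],
    [0,0.0005,0],
    [0,0,0],
    [0,0,0],
  ],
  turn=[0,0,0,0,0,0,0],
)

```text
time_s: 26.37
eef_pos: [474.9, -215.8, 24.9]
ee_rot: [-0.707, 0.707, -0.0, 0.0]
force: [-4.8, 2.6, 13.1]
grip_width: 0.481
```

Call:
drive_tool(
  gripper=[0.4,0.4,0.2,0,0,0,0,0,0,0,0,0,0],
  offset=[
    [0,0,0],
    [0,0,0],
    [0,0,0],
    [0,0,0],
    [0,-0.008,0],
    [0,-0.015,0],
    [0,-0.02,0],
    [0,-0.025,0],
    [0,-0.025,0],
    [0,-0.02,0],
    [0,-0.008,0],
    [0,0,0],
    [0.005,0,0.001],
  ],
  turn=[0,0,0,0,0,0,0,0,0,0,0,0,0],
)

```text
time_s: 27.45
eef_pos: [479.4, -214.7, 144.3]
ee_rot: [0.707, -0.707, 0.001, -0.0]
force: [-0.4, 1.2, -0.5]
grip_width: 1.0
```

Call:
drive_tool(
  gripper=[0,0,0,0,0,0,0,0,0,0,0,0,0,0],
  offset=[
    [0.01,0,0.001],
    [0.018,0,0.003],
    [0.02,0,0.004],
    [0.02,0,0.004],
    [0.02,0,0.004],
    [0.02,0,0.004],
    [0.02,0,0.004],
    [0.02,0,0.004],
    [0.018,0,0.003],
    [0.015,0,0.002],
    [0.006,0,0.001],
    [0,0,0],
    [0,0,0],
    [0,0,0],
  ],
  turn=[0,0,0,0,0,0,0,0,0,0,0,0,0,0],
)

```text
time_s: 28.62
eef_pos: [666.2, -181.0, 144.4]
ee_rot: [0.707, -0.707, 0.001, 0.0]
force: [0.6, 0.5, -0.3]
grip_width: 1.0
```

```bash
python3 w.py w11 crucible
```

```text
tcp [ 666.17723318 -181.04684371  144.39601737] t 28.6167 gw 0.9996517227061931
crucible 0.81 2317 circ [ 670.2 -182.8] 19.3 z [20.6 44.5]
 pin crucible 0.91 [ 669.6 -188.    -3.4]
```

View pics/w11.png

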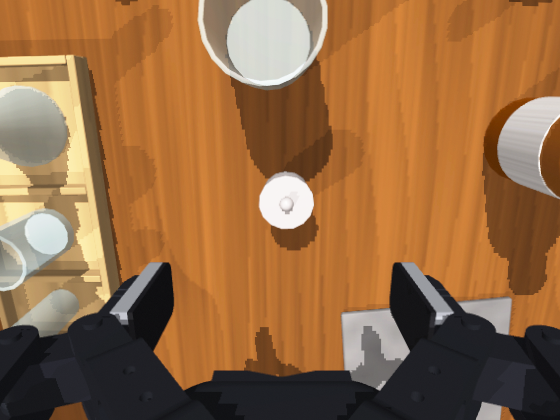

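Call:
drive_tool(
  gripper=[0,0,0,0,0,0,0,0,0,0,0,0,1,1,1,1,1,1,1,1],
  offset=[
    [0.004,0,-0.0015],
    [0,0.01,0],
    [0,0.018,0],
    [0,0.02,0],
    [0,0.02,0],
    [0,0.02,0],
    [0,0.018,0],
    [0,0.014,0],
    [0,0.01,0],
    [0,0.007,0],
    [0,0.003,0],
    [0,0,0],
    [0,0,0],
    [0,0,0],
    [0,0,0],
    [0,0,0],
    [0,0,0],
    [0,0,0],
    [0,0,0],
    [0,0,0],
  ],
  turn=[0,0,0,0,0,0,0,0,0,0,0,0,0,0,0,0,0,0,0,0],
)

```text
time_s: 30.43
eef_pos: [671.2, -182.5, 5.6]
ee_rot: [-0.707, 0.707, 0.0, 0.001]
force: [-1.3, 0.8, 6.0]
grip_width: 0.406
```

```bash
python3 w.py w12 crucible
```

```text
tcp [ 671.18916353 -182.50338034    5.57559502] t 30.4333 gw 0.405926070897923
crucible 0.92 10294 circ [ 671.7 -183.1] 20.2 z [16.5 44.4]
crucible 0.62 10693 circ [657.8 -84.1] 29.7 z [13.6 85.4]
 pin crucible 0.9 [ 670.4 -188.5   -4.2]
```

View pics/w12.png

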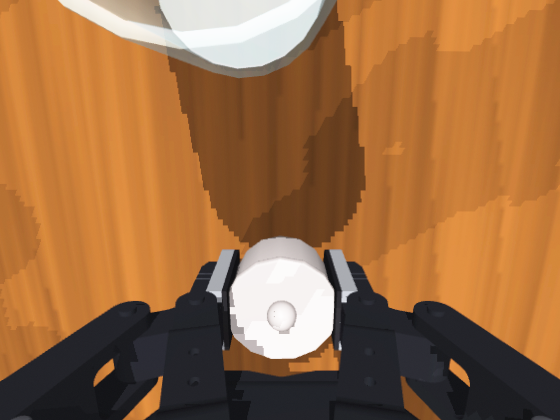

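The jaws hold the body (36 mm), not the lid. Carrying to the short tray's smaller bay (454,231).

Call:
drive_tool(
  gripper=[1,1,1,1,1,1,1,1,1,1,1,1,1,1,1,1,1,1,1,1],
  offset=[
    [0,-0.005,0],
    [0,-0.01,0],
    [0,-0.015,0],
    [0,-0.02,0],
    [0,-0.02,0],
    [0,-0.02,0],
    [0,-0.02,0],
    [0,-0.01,0],
    [-0.005,0,0.01],
    [-0.008,0,0.015],
    [-0.01,0,0.019],
    [-0.01,0,0.019],
    [-0.01,0,0.019],
    [-0.01,0,0.019],
    [-0.01,0,0.019],
    [-0.01,0,0.019],
    [-0.01,0,0.019],
    [-0.01,0,0.019],
    [-0.01,0,0.019],
    [-0.01,0,0.019],
  ],
  turn=[0,0,0,0,0,0,0,0,0,0,0,0,0,0,0,0,0,0,0,0],
)

```text
time_s: 32.25
eef_pos: [557.3, 33.6, 124.9]
ee_rot: [0.707, -0.707, 0.0, -0.0]
force: [-0.2, -0.4, 0.0]
grip_width: 0.409
```

Call:
drive_tool(
  gripper=[1,1,1,1,1,1,1,1,1,1,1,1,1,1,1,1],
  offset=[
    [-0.01,0,0.019],
    [-0.01,0,0.019],
    [-0.01,0,0.019],
    [-0.01,0,0.019],
    [-0.01,0,0.019],
    [-0.01,0,0.019],
    [-0.01,0,0.019],
    [-0.01,0,0.019],
    [-0.01,0,0.019],
    [-0.008,0,0.016],
    [-0.004,0,0.008],
    [-0.002,0,0.003],
    [0,0,0],
    [0,0,0],
    [0,0,0],
    [0,0,0],
  ],
  turn=[0,0,0,0,0,0,0,0,0,0,0,0,-5.5,-5.5,0,0],
)

```text
time_s: 33.58
eef_pos: [454.5, 230.2, 124.9]
ee_rot: [-0.704, 0.704, 0.066, -0.066]
force: [-0.3, 0.6, -0.9]
grip_width: 0.41
```

```bash
python3 w.py w13 crucible short_tray; python3 -c "
from h import *
print(Rq(ctrl.sense()['ee_rot']).round(3))"
```

```text
tcp [454.49119046 230.2100296  124.8799983 ] t 33.5833 gw 0.4101038863341758
crucible 0.85 10433 circ [465.8 177.1] 73.8 z [135.4 163.7]
 pin crucible 0.87 [454.9 224.8 118.5]
short_tray 0.82 4512 circ [461.9 189.2] 91.6 z [ 8.7 18.7]
 pin short_tray 0.58 [463.2 182.2  -1.6]
 pin short_tray 0.42 [453.9 222.1 119.3]
[[ 0.982 -0.    -0.189]
 [ 0.189  0.     0.982]
 [-0.    -1.     0.   ]]
```

View pics/w13.png

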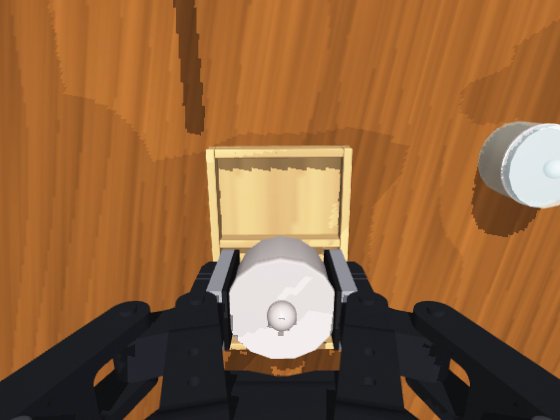

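Run:
```python
from m import *
s=ctrl.sense(); T=cam2world('wrist',s); p=ctrl.camera_params('wrist'); Ti=np.linalg.inv(T)
im=cv2.imread('pics/w13.png')
a=np.radians(11); c=np.array([462.7,187.7]); 
for (x,y,z) in [(0,44,6),(44,74,18),(-44,74,18),(44,14,18),(-44,14,18),(0,-33,6),(-44,8,18),(44,8,18)]:
    w=[c[0]+x*np.cos(a)-y*np.sin(a),c[1]+x*np.sin(a)+y*np.cos(a),z,1]; q=(Ti@w)[:3]
    uv=cv2.projectPoints(q[None],np.zeros(3),np.zeros(3),K(p),np.array(p['distortion']))[0].ravel(); print((x,y,z),uv.round())
    cv2.circle(im,tuple(int(t) for t in uv),3,(255,0,0),-1)
cv2.imwrite('pics/w13b.png',im)
```

```text
(0, 44, 6) [280. 195.]
(44, 74, 18) [345. 157.]
(-44, 74, 18) [216. 157.]
(44, 14, 18) [341. 240.]
(-44, 14, 18) [220. 240.]
(0, -33, 6) [281. 290.]
(-44, 8, 18) [220. 248.]
(44, 8, 18) [341. 247.]
```

View pics/w13b.png

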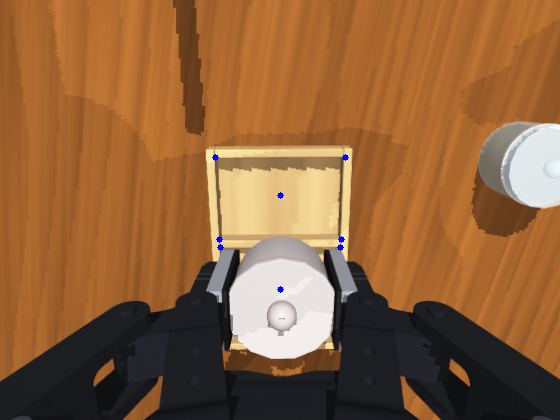

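The projected model points land on the tray's wall corners, so the tray pose is right. The crucible is above the smaller bay, and perspective hides this. Descending.

Call:
drive_tool(
  gripper=[1,1,1,1,1,1,1,1,1,1,1,1],
  offset=[
    [0,0.008,0],
    [0,0.015,0],
    [0,0.018,0],
    [0,0.018,0],
    [0,0.018,0],
    [0,0.012,0],
    [0,0.01,0],
    [0,0.007,0],
    [0,0.004,0],
    [0,0,0],
    [0,0,0],
    [0,0,0],
  ],
  turn=[0,0,0,0,0,0,0,0,0,0,0,0],
)

```text
time_s: 34.83
eef_pos: [454.6, 230.9, 15.5]
ee_rot: [0.704, -0.704, -0.068, 0.067]
force: [-0.0, -0.1, -0.3]
grip_width: 0.41
```

```bash
python3 w.py w14 crucible
```

```text
tcp [454.55658428 230.86497626  15.47388143] t 34.8333 gw 0.4101283623891274
crucible 0.6 10279 circ [454.9 230.7] 19.8 z [26.7 54.4]
 pin crucible 0.67 [456.7 224.2   5.9]
```

View pics/w14.png

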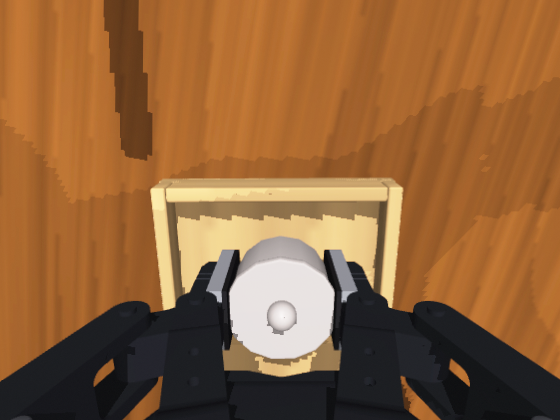

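Call:
drive_tool(
  gripper=[1,1,1,1,1,1,1],
  offset=[
    [0,0.001,0],
    [0,0.001,0],
    [0,0.001,0],
    [0,0.0008,0],
    [0,0.0005,0],
    [0,0,0],
    [0,0,0],
  ],
  turn=[0,0,0,0,0,0,0],
)

```text
time_s: 35.57
eef_pos: [454.2, 230.8, 11.5]
ee_rot: [-0.704, 0.704, 0.068, -0.068]
force: [-4.4, -1.3, 12.3]
grip_width: 0.407
```

Call:
drive_tool(
  gripper=[0.42,0.42,0.42,0.42],
  offset=[
    [0,0,0],
    [0,0,0],
    [0,0,0],
    [0,0,0],
  ],
  turn=[0,0,0,0],
)

```text
time_s: 35.9
eef_pos: [454.1, 230.7, 10.4]
ee_rot: [-0.704, 0.704, 0.067, -0.068]
force: [0.8, 0.1, -0.2]
grip_width: 0.582
```

Call:
drive_tool(
  gripper=[0.42,0.42,0.42,0.2,0,0,0,0,0,0,0,0],
  offset=[
    [0,-0.006,0],
    [0,-0.012,0],
    [0,-0.015,0],
    [0,-0.02,0],
    [0,-0.02,0],
    [0,-0.022,0],
    [0,-0.022,0],
    [0,-0.013,0],
    [0,-0.005,0],
    [0,0,0],
    [0.008,0,0.001],
    [0.015,0,0.002],
  ],
  turn=[0,0,0,0,0,0,0,0,0,0,0,0],
)

```text
time_s: 36.9
eef_pos: [475.6, 238.0, 144.7]
ee_rot: [-0.704, 0.704, 0.067, -0.068]
force: [-0.1, 0.4, -0.1]
grip_width: 0.998
```

Call:
drive_tool(
  gripper=[0,0,0,0,0,0,0,0,0,0,0],
  offset=[
    [0.02,0,0.003],
    [0.02,0,0.003],
    [0.02,0,0.003],
    [0.02,0,0.003],
    [0.02,0,0.003],
    [0.02,0,0.003],
    [0.016,0,0.003],
    [0.01,0,0.002],
    [0.003,0,0.001],
    [0,0,0],
    [0,0,0],
  ],
  turn=[0,0,0,0,0,0,0,0,0,0,0],
)

```text
time_s: 37.82
eef_pos: [617.4, 289.9, 144.6]
ee_rot: [-0.704, 0.704, 0.067, -0.068]
force: [1.2, -0.8, 0.5]
grip_width: 0.998
```

```bash
python3 w.py w15 low_bottle
```

```text
tcp [617.42619303 289.87347599 144.58411402] t 37.8167 gw 0.9984649087282705
low_bottle 0.72 4805 circ [618.2 289.2] 27.3 z [16.4 47. ]
 pin low_bottle 0.72 [614.4 291.   -2.4]
```

View pics/w15.png

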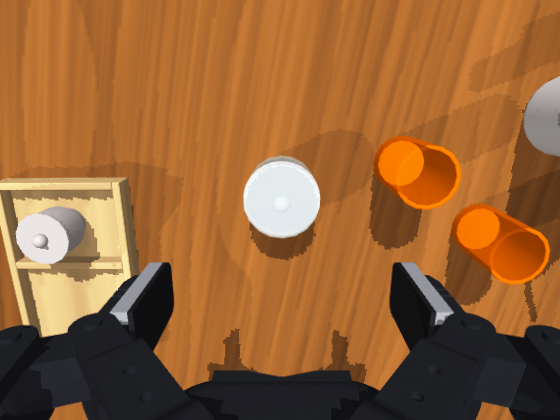

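The low bottle is centred at (282,200). The oranges at (420,172) and (500,245) stay clear of the right finger by about 15 mm. Gripping high so the tips stay over the tray walls later.

Call:
drive_tool(
  gripper=[0,0,0,0,0,0,0,0,0,0,0,0,1,1,1,1,1,1,1,1],
  offset=[
    [0,0,0],
    [0,0.01,0],
    [0,0.018,0],
    [0,0.02,0],
    [0,0.02,0],
    [0,0.02,0],
    [0,0.018,0],
    [0,0.013,0],
    [0,0.01,0],
    [0,0.005,0],
    [0,0.002,0],
    [0,0,0],
    [0,0,0],
    [0,0,0],
    [0,0,0],
    [0,0,0],
    [0,0,0],
    [0,0,0],
    [0,0,0],
    [0,0,0],
  ],
  turn=[0,0,0,0,0,0,0,0,0,0,0,0,0,0,0,0,0,0,0,0],
)

```text
time_s: 39.63
eef_pos: [618.4, 290.1, 10.6]
ee_rot: [0.704, -0.704, -0.068, 0.067]
force: [-1.3, -0.8, 6.2]
grip_width: 0.62
```

```bash
python3 w.py w16 low_bottle
```

```text
tcp [618.38092711 290.11077508  10.61062211] t 39.6333 gw 0.6200402470547328
low_bottle 0.74 19189 circ [619.  288.8] 28.2 z [13.3 46.7]
 pin low_bottle 0.81 [618.5 290.9  -2.7]
```

View pics/w16.png

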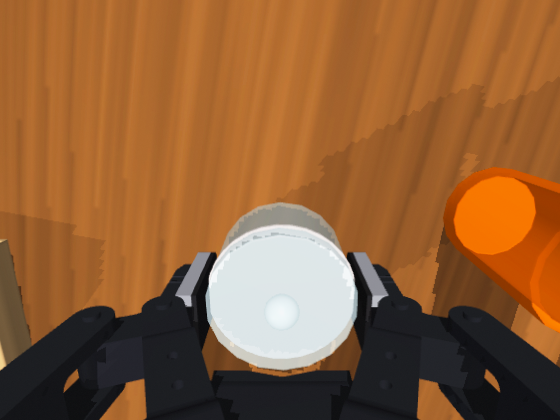

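Call:
drive_tool(
  gripper=[1,1,1,1,1,1,1,1,1,1,1,1,1,1,1,1,1,1,1,1],
  offset=[
    [0,-0.005,0],
    [0,-0.01,0],
    [0,-0.015,0],
    [0,-0.02,0],
    [0,-0.015,0],
    [0,-0.01,0],
    [0,-0.005,0],
    [-0.008,0,-0.005],
    [-0.014,0,-0.009],
    [-0.018,0,-0.011],
    [-0.018,0,-0.011],
    [-0.018,0,-0.011],
    [-0.018,0,-0.011],
    [-0.018,0,-0.011],
    [-0.018,0,-0.011],
    [-0.018,0,-0.011],
    [-0.014,0,-0.008],
    [-0.007,0,-0.004],
    [-0.003,0,-0.001],
    [0,0,0],
  ],
  turn=[0,0,0,0,0,0,0,0,0,0,0,0,0,0,0,0,0,0,0,0],
)

```text
time_s: 41.45
eef_pos: [468.8, 155.1, 89.6]
ee_rot: [0.704, -0.704, -0.067, 0.067]
force: [0.0, 0.3, -0.3]
grip_width: 0.622
```

Call:
drive_tool(
  gripper=[1,1,1,1,1,1,1,1,1,1],
  offset=[
    [0,0,0],
    [0,0.008,0],
    [0,0.015,0],
    [0,0.018,0],
    [0,0.015,0],
    [0,0.008,0],
    [0,0.004,0],
    [0,0,0],
    [0,0,0],
    [0,0,0],
  ],
  turn=[0,0,0,0,0,0,0,0,0,0],
)

```text
time_s: 42.28
eef_pos: [469.4, 155.3, 22.3]
ee_rot: [-0.704, 0.704, 0.068, -0.067]
force: [1.0, -0.8, -1.0]
grip_width: 0.621
```

```bash
python3 w.py w17 low_bottle
```

```text
tcp [469.37081547 155.26471748  22.26101807] t 42.2833 gw 0.6206703364266054
low_bottle 0.63 19602 circ [479.6 146.7] 39.9 z [18.7 58.4]
 pin low_bottle 0.55 [467.2 155.7   8.9]
```

View pics/w17.png

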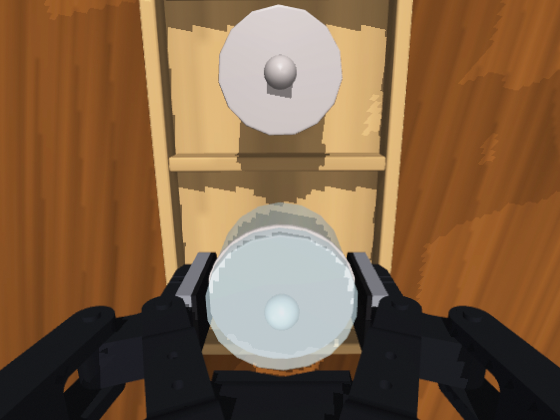

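The bottle is in the larger bay with the crucible upright in the next one (280,70). Lowering 6 mm in small steps.

Call:
drive_tool(
  gripper=[1,1,1,1,1,1,1,1],
  offset=[
    [0,0.002,0],
    [0,0.0015,0],
    [0,0.001,0],
    [0,0.001,0],
    [0,0.0005,0],
    [0,0.0003,0],
    [0,0,0],
    [0,0,0],
  ],
  turn=[0,0,0,0,0,0,0,0],
)

```text
time_s: 43.1
eef_pos: [468.8, 155.2, 16.5]
ee_rot: [-0.704, 0.704, 0.068, -0.068]
force: [-6.9, -2.2, 16.6]
grip_width: 0.622
```

```bash
python3 w.py w18 low_bottle
```

```text
tcp [468.78101553 155.15139495  16.49570378] t 43.1 gw 0.6217838698375381
low_bottle 0.87 19485 circ [474.6 144.3] 38.6 z [14.2 52.8]
 pin low_bottle 0.6 [468.7 154.1   1.4]
```

Lid height rose by exactly 6 mm versus the bench, so it stands on the floor. Release slightly and rise.

Call:
drive_tool(
  gripper=[0.32,0.32,0.32,0.32,0.32,0.3,0.2,0,0,0,0,0],
  offset=[
    [0,0,0],
    [0,0,0],
    [0,0,0],
    [0,-0.005,0],
    [0,-0.01,0],
    [0,-0.015,0],
    [0,-0.02,0],
    [0,-0.02,0],
    [0,-0.02,0],
    [0,-0.02,0],
    [0,-0.01,0],
    [0,0,0],
  ],
  turn=[0,0,0,0,0,0,0,0,0,0,0,0],
)

```text
time_s: 44.25
eef_pos: [469.9, 155.3, 137.7]
ee_rot: [-0.704, 0.704, 0.069, -0.066]
force: [0.3, 0.5, -0.3]
grip_width: 0.999
```

Call:
drive_tool(
  gripper=[0,0,0,0,0,0,0,0,0,0,0,0],
  offset=[
    [0,-0.02,0],
    [0,-0.03,0],
    [-0.01,-0.02,0],
    [-0.02,-0.02,0],
    [-0.02,0,0],
    [-0.02,0,0],
    [-0.02,0,0],
    [-0.02,0,0],
    [-0.02,0,0],
    [-0.01,0,0],
    [0,0,0],
    [0,0,0],
  ],
  turn=[0,0,0,0,0,0,0,0,0,0,0,0],
)

```text
time_s: 45.25
eef_pos: [331.8, 128.5, 225.2]
ee_rot: [0.704, -0.704, -0.068, 0.067]
force: [-0.2, 0.5, 0.3]
grip_width: 0.997
```

Run:
```python
from m import *
a=np.radians(11); R=lambda a:np.array([[np.cos(a),-np.sin(a)],[np.sin(a),np.cos(a)]])
F={'long':(np.array([475,-198.]),R(np.radians(.7))),'short':(np.array([462.7,187.7]),R(a))}
for n in ['top','side']:
    im,d=ctrl.capture(n); cv2.imwrite(f'pics/{n}_end.png',im[:,:,::-1]); T=cam2world(n); G=grid(n,d,T)
    for q,t in [('flask','long'),('beaker','long'),('tall_bottle','long'),('low_bottle','short'),('crucible','short'),('big_beaker',None)]:
        for r in ctrl.regions_of(n,q)[:3]:
            P=G[r['mask']&(d>0)]; P=P[P[:,2]>20]
            if len(P)<20: continue
            c,rad=cv2.minEnclosingCircle(P[:,:2].astype(np.float32)); c=np.array(c)
            print(n,q,round(r['score'],2),c.round(1),round(rad,1),'z98',np.percentile(P[:,2],98).round(1),'tray',(F[t][1].T@(c-F[t][0])).round(1) if t else '')
s=ctrl.sense();print(s['time_s'],s['eef_pos'],s['force'])
```

```text
top flask 0.64 [ 475.2 -130.2] 27.8 z98 98.8 tray [ 1.1 67.8]
top beaker 0.73 [ 477.6 -222.5] 28.8 z98 69.3 tray [  2.3 -24.5]
top beaker 0.62 [704.8 327.7] 20.8 z98 63.3 tray [236.2 522.8]
top beaker 0.56 [782.6 287.9] 21.8 z98 63.6 tray [313.5 482.1]
top tall_bottle 0.64 [ 477.  -280.4] 14.6 z98 80.6 tray [  1.  -82.4]
top low_bottle 0.77 [470.2 155.3] 27.5 z98 54.2 tray [  1.2 -33.3]
top low_bottle 0.31 [ 476.7 -215.3] 21.6 z98 69.4 tray [ -63.2 -398.3]
top crucible 0.84 [456.4 230.6] 19.1 z98 53.1 tray [ 2.  43.4]
top big_beaker 0.91 [659.2 -72.2] 33.4 z98 88.6 tray 
side flask 0.5 [ 469.6 -115.8] 21.8 z98 91.2 tray [-4.4 82.2]
side flask 0.36 [452.5 189. ] 84.6 z98 46.8 tray [-17.8 387.3]
side beaker 0.79 [760.2 298.5] 46.2 z98 61.4 tray [291.2 493. ]
side beaker 0.79 [704.5 329.7] 22.5 z98 61.0 tray [235.9 524.9]
side beaker 0.7 [432.3 -50. ] 191.6 z98 67.6 tray [-40.8 148.6]
side low_bottle 0.96 [469.8 156.1] 28.0 z98 52.5 tray [  0.9 -32.4]
side crucible 0.66 [455.3 231.9] 19.6 z98 50.9 tray [ 1.2 44.8]
side big_beaker 0.67 [656.7 -70.6] 34.9 z98 85.4 tray 
45.95 [331.41299129 128.53018264 225.32751528] [-0.53933159 -0.36115286  0.55446031]
```

View pics/top_end.png

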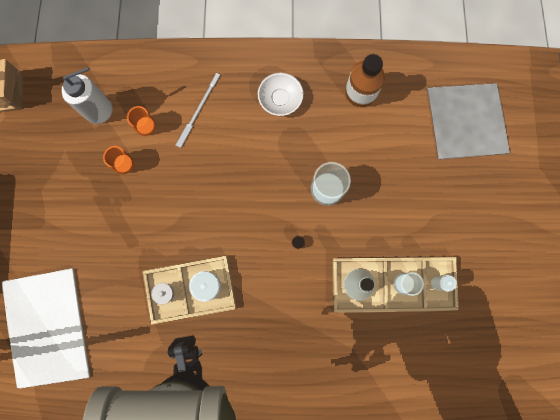

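View pics/side_end.png

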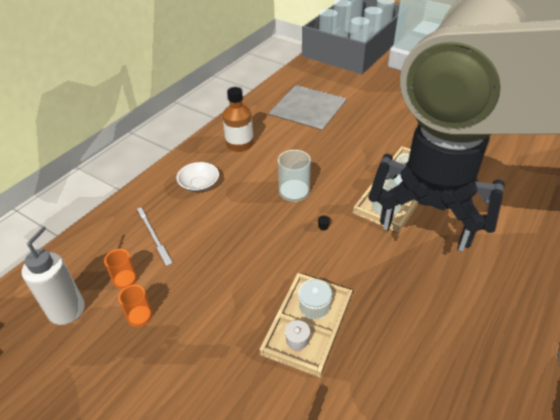

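All five stand upright in their bays. The top view shows the crucible at (162,293), low bottle (204,286), flask (362,284), beaker (409,284) and tall bottle (448,283). The big beaker is unmoved at (330,184). Handing in.

```bash
python3 -c "
from h import *
print(ctrl.finish_job(), ctrl.sense()['time_s'])"
```

```text
the job is handed in; nothing more can be done
the job is handed in; nothing more can be done
```

Both kits are made up and the job is handed in, about 46 s in on the robot's clock. I picked each piece, carried it upright and lowered it in 0.3–2 mm steps until the wrist felt the floor, then released it.

The last top-camera check gave these positions in each tray's own frame:

| Thing | Tray | x (mm) | y (mm) | Target y (mm) |
|---|---|---|---|---|
| Flask | long | 1 | 68 | 67 |
| Small beaker | long | about 1 | about -17 | -17 |
| Tall weighing bottle | long | 1 | -82 | -84 |
| Low weighing bottle | short | 1 | -33 | -33 |
| Crucible | short | 2 | 43 | 44 |

- **Heights:** all five read the right height for standing on the bay floor.
- **Left alone:** the big beaker is within 1 mm of where it stood, and the orange look-alikes were not touched.

Some checks disagreed or fell short:
- **Small beaker:** its first top-camera mask put it 7 mm off, at y = -24.5. That mask measured 29 mm in radius against a true 21 mm, so it took in something else. I used a second mask with the right radius, which the network had labelled low bottle; the wrist reading just before release agrees with it. Both readings are inside the tolerance.
- **Side camera:** at the end the arm blocked its view of the long tray, so it confirms only the short-tray pieces and the big beaker.

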